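# Hold the blue knife in the guarded honer

### The arm

A 6-joint arm with a two-finger parallel gripper is mounted at the origin on the work surface. World frame = base frame: x ahead of the robot, y to its left, z up, the work surface at z = 0. Lengths are in m, angles in rad, forces in N, time in s.
With the tool pointing down it reaches from about 0.35 to 0.775 m from the base axis. Payload 7.3 kg.
Tool frame: the origin (TCP) lies between the finger pads; the fingertips stand 25 mm ahead of it and the grasp point (between the pads) lies 6 mm ahead of it; y points along the fingers, z is the direction in which the jaws open and shut, and the axes are right-handed (so a half turn about y gives the same grasp; the last joint's range is limited). The gripper opens to 92 mm and grips with 3 to 60 N. Pads are 19 mm wide; open, the fingers measure 130 mm over their backs; the gripper's body (75 mm by 190 mm) begins 47 mm behind the grasp point.
Start: joints at [1.005, 0.342, 1.524, -0, 1.275, -0.146], TCP at [0.214, 0.479, 0.231] pointing down, gripper open.
Joint ranges: [-2.53, 2.53], [-0.77, 2.02], [0.04, 2.7], [-1, 4.14], [0.28, 2.66], [-3.11, 3.11]. Speed limits (rad/s): [2.57, 2.57, 3.14, 3.14, 3.14, 3.14].

### API

Orientations are given as [roll, pitch, yaw] about the fixed x, y, z axes, in that order (R = Rz(yaw) Ry(pitch) Rx(roll)).
In Python, from cell import sensors, read_camera, hand_in gives the robot as it stands. The module is installed in compiled form; this text tells all that it offers.
- The arm moves only by the tool send_rows, never from a script. Its argument "motion" is a list that holds one entry, the list of rows, each a list of 4 numbers: the shift along the tool's x, y, z in m, then the turn about the tool's y in degrees. In form: [[[tx, ty, tz, twist], ...]]. A call has 1 to 8 rows; each row is the pose to reach, as a shift and turn from the pose measured when the call began, along the tool's axes at that moment; what a row does not reach only later rows make up. A row lasts 1/10 s, in which the tool goes at most 50 mm and 8.59 degrees, less where a joint would pass 70% of its speed; a pose out of reach is approached as far as the arm can. A call with a gripper value outside its range is refused whole. "gripper" is the opening, from 0 (shut) to 1 (fully open), set as the call begins (left out, the last holds). The fingers move at their own pace and stop on an object; "grip_force" is the grip in N (left out, the last holds). Time passes only in rows, so rows that repeat a pose let the fingers close. It gives the time, the measured TCP pose, the force and the opening at its end, in the units of the state.
- sensors.observe(): the state, without advancing time (a new reading comes with each control period).
- read_camera(name): name is "scene" or "top" or "wrist"; returns a dict with "frame" (480x640x3 uint8, red, green, blue), "fx", "fy", "cx", "cy" (pixels), "distortion" ([k1, k2, p1, p2, k3] as OpenCV has them; the pictures are not rectified), "extrinsics" (4x4, takes a point from world to camera coordinates). Camera axes: x right, y up, looking along -z (the intrinsics and any distortion apply to the point x, -y, -z); pixel columns grow to the right and rows downward; lengths in m; the calibration is good to about 2 mm. A picture is of the moment at which its call begins. There is no depth.
- hand_in(): hands the job in, once; it reports no verdict.
The state is a dict: "time": time; "qpos": joint angles; "qvel": joint speeds; "joint_efforts": joint torques, N m; "tool_pos": TCP position; "tool_rot": TCP orientation; "contact_force": force on the tool from outside, world axes, zero at the start; "torque": the same for the moment, N m; "opening": finger opening in m.
Only numpy, scipy, OpenCV 4.12 (cv2) and the standard library are available. Lean on these libraries where they do the work, as an engineer would, in place of code of your own. Each camera call takes 0.05 s, during which the arm holds its last target.

### The job

First twist the honer's yellow screw cap counter-clockwise (seen from above) as far as it goes, so that its window lines up with the slot beneath. Then take the blue-handled knife out of the wooden block, pass its blade straight down through the slot and push until the brass collar is about down on the cap, which presses the sprung start plate inside. The program finishes while holding the knife there, pressed down in the gripper, with the green and black knives and the other things on the bench left where they stand.

Things in the scene. Friction and masses are not known exactly. Their poses are not given: they have to be found in the camera images.
- cap (a joint): turn of the honer's round yellow screw cap about its vertical axis, rad: 0 closed, 1.4 fully open (hard stop); grows counter-clockwise seen from above. It starts nearly closed (0 to 0.4), is captive (neither rises nor comes off) and stays where it is left; friction about 0.08 N m. At 1.4 the cap's 15 x 36 mm window lies over the slot.
- cap_center (a point): point on the cap's vertical axis, 13 mm below its flat top and half-way up its ribbed side (cap 58 mm across, 26 mm high; the square neck below it is narrower and the honer's housing top lies 38 mm below this point). Its axes turn with the cap. Grip it across its diameter from above.
- slot_mouth (a point): point on the axis of the slot, level with the cap's top, 126 mm above the bench, on the fixed honer (grey box 160 x 140 mm, 75 mm high, black motor of 60 mm diameter sticking out 70 mm on its +y side). z up, y along the slot's long side, x across it. 8 mm below this point a 45-degree lead-in narrows from 15 x 36 mm to the slot, 7 mm (x) by 28 mm (y), 2 mm more than the blade each way; the narrow part begins 12 mm below this point and is 15 mm deep, with a wider shaft beneath.
- start_plate (a joint): sprung steel plate inside the honer under the slot: m pressed down, 0 at rest (up), 0.014 at most. At rest its top is 64 mm below slot_mouth; it needs 0.8 N to start and 0.4 N more per mm. The blade is 75 mm long, so with the knife's collar on the cap it reads about 0.011.
- blue_knife_grip (a point): centre of the blue plastic handle of one of three alike knives standing upright, blade down, in the block (which place is blue differs). Handle 20 mm (x) by 28 mm (y), 77 mm high, so its top is 38.5 mm above this point; a brass collar 22 x 30 x 8 mm under it; then the straight double-sided blade, 5 mm (x) by 26 mm (y), 75 mm long, square-ended, its last 6 mm thinned to 3 x 22 mm. Grip the two faces across x. The knife is the same turned half round about z. 95 to 160 g.
- blue_knife_tip (a point): centre of the end of the blue knife's blade, 121.5 mm below blue_knife_grip; z points up along the knife towards the handle.
- green_knife_grip (a point): centre of the green plastic handle of one of three alike knives standing upright, blade down, in the block; same sizes as the blue one; leave it.
- black_knife_grip (a point): centre of the black plastic handle of one of three alike knives standing upright, blade down, in the block; same sizes as the blue one; leave it.
- block: fixed wooden knife block 75 x 195 mm, 88 mm high, origin at the centre of its underside; three slots in a row along its y, 62 mm apart, 80 mm deep, 3 mm wider than a blade. The collars rest on its top; a knife must rise 75 mm to come clear, and the handle tops of the standing knives are 173 mm above the bench.
- tan_shoe: brown shoe 290 mm long, origin under it; bystander.
- black_shoe: black shoe 290 mm long, origin under it; bystander.
- polish_jar: closed amber jar 64 mm across, 65 mm high, origin at its underside; bystander.
- wax_tin: red tin 72 mm across, 26 mm high, origin at its underside; bystander.
- heel_block: black rubber heel about 90 x 55 x 30 mm, origin at its underside; bystander.
- hammer: wooden-handled hammer 260 mm long lying on the bench, origin under its middle; bystander.
There are look-alikes about, which are no part of the job. There is more than one size of the part that bears blue_knife_grip; the job needs the largest.

How it is judged:
On the way, in this order (a step that is already met when the one before it is completed fails the run):
1. the yellow cap is turned fully open (value of joint cap above 1.3 rad), for 0.1 s.
2. the blue knife is lifted clear of the block in the gripper (height (world z) of blue_knife_tip above 0.09 m and contact force between the fingers and blue_knife above 1 N), for 0.1 s.
3. the blade is through the narrow slot (x of blue_knife_tip in the frame of slot_mouth between -0.004 and 0.004 m and y of blue_knife_tip in the frame of slot_mouth between -0.005 and 0.005 m and z of blue_knife_tip in the frame of slot_mouth below -0.035 m and value of joint cap above 1.3 rad), for 0.1 s.
At the end, for the whole second after the job is handed in: Cap over 1.3 rad; blue knife upright (0.1 rad), in line with the slot (0.15 rad), tip on its axis (4 mm across, 5 mm along) and over 70 mm below its mouth, plate down over 6 mm; fingers hold it (over 1 N), still (20 mm/s); other knives within 20 mm, other loose things within 30 mm of their start (value of joint cap above 1.3 rad and x of blue_knife_tip in the frame of slot_mouth between -0.004 and 0.004 m and y of blue_knife_tip in the frame of slot_mouth between -0.005 and 0.005 m and z of blue_knife_tip in the frame of slot_mouth below -0.07 m and angle between blue_knife_tip's own z axis and vertical below 0.1 rad and angle between the y axis of blue_knife_tip and the y axis of slot_mouth, either way round below 0.15 rad and value of joint start_plate above 0.006 m and contact force between the fingers and blue_knife above 1 N and linear speed of blue_knife below 0.02 m/s and distance of each of green_knife_grip, black_knife_grip from where it was at the start of the episode below 0.02 m and distance of each of tan_shoe, black_shoe, polish_jar, wax_tin, heel_block, hammer from where it was at the start of the episode below 0.03 m); the arm keeps its last pose, push and grip.
It fails at once if another knife is pulled out or knocked about (distance of any of green_knife_grip, black_knife_grip from where it was at the start of the episode above 0.03 m).
It fails at once if a bystander is shoved away (distance of any of tan_shoe, black_shoe, polish_jar, wax_tin, heel_block, hammer from where it was at the start of the episode above 0.05 m).
It also fails if it takes over 69 s, if anything falls off the work surface, if the arm or the gripper's body presses on something with over 40 N, if the wrist force passes 120 N, or if a joint passes its speed limit or range.

## Working session

There is one attempt and no reset: what is moved stays moved. The work goes in short steps, Python scripts to look and compute and a tool call to move; the robot and the scene stay as the last step left them, time stands still between calls to the robot, and variables do not carry over. Pictures are saved under pics/ and viewed, and the job is handed in when it is done.

Besides the shell and the picture viewer there is one more tool, called after "Call:" in YAML: its name, and indented under it one key for each argument. send_rows: Moves the arm, as the interface text tells. Its arguments: {"type":"object","properties":{"motion":{"type":"array"},"gripper":{"type":"number"},"grip_force":{"type":"number"}},"required":["motion"]}

```bash
mkdir -p pics
cat > h.py <<'E'
import numpy as np, cv2
from cell import sensors, read_camera
from scipy.spatial.transform import Rotation as Ro
def cam(n):
    c=read_camera(n); c['K']=np.array([[c['fx'],0,c['cx']],[0,c['fy'],c['cy']],[0,0,1.]]); c['d']=np.array(c['distortion'],float); c['T']=np.array(c['extrinsics']); return c
def save(c,f): cv2.imwrite('pics/'+f,c['frame'][:,:,::-1])
def ray(c,u,v):
    p=cv2.undistortPoints(np.array([[[u,v]]],float),c['K'],c['d'])[0,0]
    R=c['T'][:3,:3];o=-R.T@c['T'][:3,3]
    return o,R.T@np.array([p[0],-p[1],-1])
def onz(c,u,v,z):
    o,d=ray(c,u,v); return o+d*(z-o[2])/d[2]
def proj(c,P):
    q=c['T'][:3,:3]@np.array(P,float)+c['T'][:3,3]
    return cv2.projectPoints(np.array([[q[0],-q[1],-q[2]]]),np.zeros(3),np.zeros(3),c['K'],c['d'])[0][0,0]
E
python3 - <<'E'
from h import *
for n in ['scene','top','wrist']:
    c=cam(n);save(c,n+'0.png');o,d=ray(c,320,240);print(n,o.round(3),d.round(3),c['fx'],c['distortion'])
print(sensors.observe())
E
```

```text
scene [1.293 0.208 0.936] [-0.652 -0.186 -0.735] 519.0844752860111 [0.01476496 0.         0.         0.         0.        ]
top [0.375 0.004 1.443] [ 0.124  0.011 -0.992] 540.721034458837 [-0.16758678  0.          0.          0.          0.        ]
wrist [0.143 0.509 0.384] [ 0.255 -0.119 -0.96 ] 373.9635033170683 [-0.00942771  0.          0.          0.          0.        ]
{'time': 0.15, 'qpos': array([ 1.00499953e+00,  3.42583537e-01,  1.52479005e+00, -9.60606454e-06,
        1.27537514e+00, -1.46013255e-01]), 'qvel': array([ 0.00045566, -0.00032558, -0.0027947 ,  0.00119212, -0.00177913,
       -0.00271918]), 'joint_efforts': array([ 1.31156452e-03, -4.31469333e+01, -2.44355142e+01,  7.16515747e-02,
        5.37566515e-02, -1.18553753e-04]), 'tool_pos': array([0.2138019 , 0.47917543, 0.23009641]), 'tool_rot': array([-1.57194143e+00,  1.59113088e-04, -4.19780830e-01]), 'contact_force': array([0.38241616, 0.21863613, 0.03666819]), 'torque': array([-0.03284267, -0.03301896,  0.01878361]), 'opening': 0.09152954341072296}
```

View pics/scene0.png

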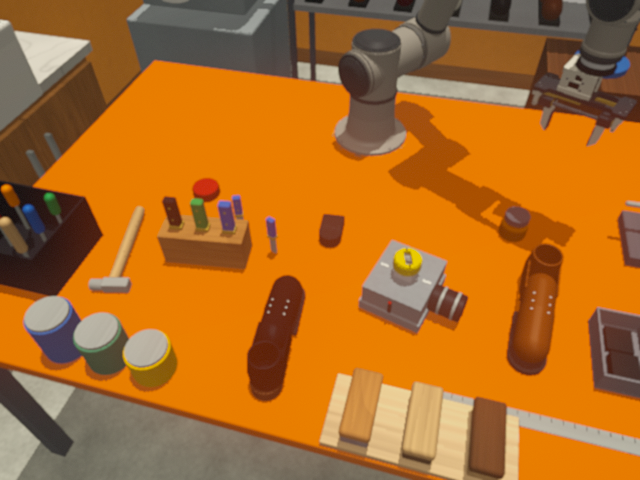

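View pics/top0.png

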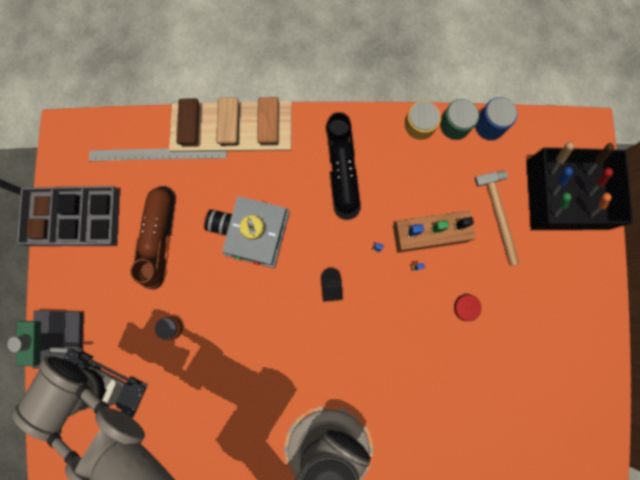

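View pics/wrist0.png

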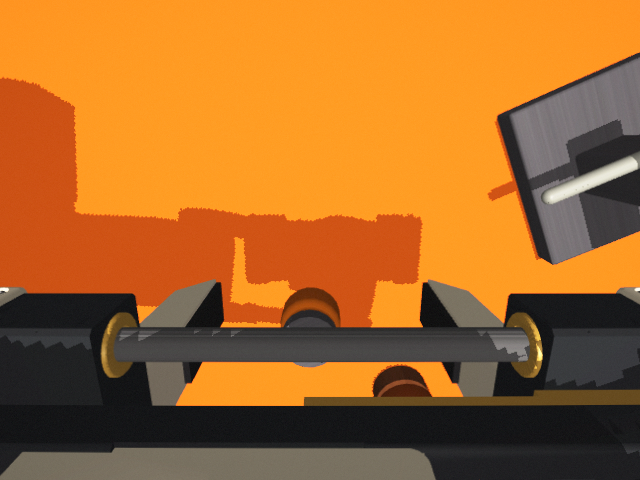

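Run:
```python
from h import *
c=cam('top');f=c['frame'][:,:,::-1]
a=cv2.resize(f[190:275,205:300],None,fx=5,fy=5,interpolation=2)
b=cv2.resize(f[200:280,365:485],None,fx=5,fy=5,interpolation=2)
H=max(a.shape[0],b.shape[0])
cv2.imwrite('pics/a1.png',a);cv2.imwrite('pics/b1.png',b)
s=cam('scene')['frame'][:,:,::-1]
cv2.imwrite('pics/s1.png',cv2.resize(s[180:280,150:300],None,fx=5,fy=5,interpolation=2))
```

```text
(no output)
```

View pics/a1.png

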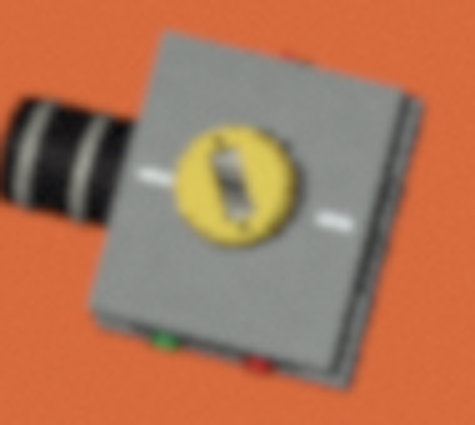

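View pics/b1.png

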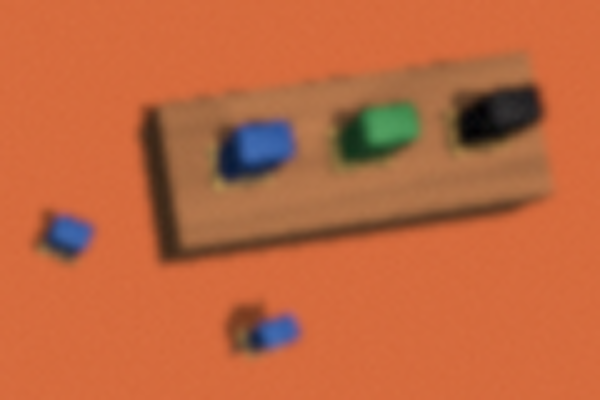

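View pics/s1.png

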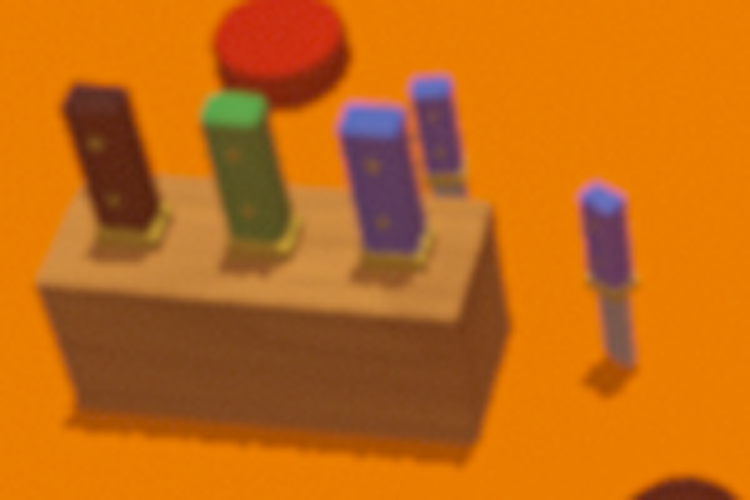

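Candidates for the blue knife in the top view: the large blue handle in the block at (416,230), small blue knives standing alone at (378,246) and (418,266), a blue screwdriver at (566,175) and a blue tin at (498,118). I choose (416,230). It stands in the block with the same size as green and black, and the crop confirms it.

```bash
cat > m.py <<'E'
from h import *
c=cam('top');f=c['frame'];hsv=cv2.cvtColor(f,cv2.COLOR_RGB2HSV)
def blob(m,box):
    x0,y0,x1,y1=box;mm=np.zeros_like(m);mm[y0:y1,x0:x1]=m[y0:y1,x0:x1]
    n,l,st,ce=cv2.connectedComponentsWithStats(mm);i=1+np.argmax(st[1:,4]);
    ct=max(cv2.findContours((l==i).astype(np.uint8),0,1)[0],key=cv2.contourArea)
    return ct,ce[i],st[i]
y=cv2.inRange(hsv,(22,90,90),(35,255,255))
ct,ce,st=blob(y,(225,200,280,260))
(u,v),r=cv2.minEnclosingCircle(ct);print('cap px',u,v,r,st, 'world',onz(c,u,v,.126).round(4))
# honer grey
for a,b in [((235.4,225.2),(272.6,234.2))]:
    p,q=onz(c,*a,.0755),onz(c,*b,.0755);print('marks',p,q,(p+q)/2,np.degrees(np.arctan2(*(p-q)[1::-1])))
for nm,lo,hi,box in [('blue',(100,120,110),(125,255,255),(405,220,428,240)),('green',(45,90,110),(85,255,255),(430,215,455,235))]:
    ct,ce,st=blob(cv2.inRange(hsv,lo,hi),box)
    print(nm,ce,st,cv2.minAreaRect(ct),onz(c,*ce,.173).round(4))
# slot marks in crop
E
python3 m.py
python3 - <<'E'
from h import *
c=cam('top');f=c['frame']
g=cv2.cvtColor(f,cv2.COLOR_RGB2HSV)
# white marks
m=((g[:,:,2]>190)&(g[:,:,1]<40)).astype(np.uint8);m2=np.zeros_like(m);m2[195:270,228:285]=m[195:270,228:285]
n,l,s,ce=cv2.connectedComponentsWithStats(m2);print(s[1:],ce[1:])
# block top hull using colour: 4 corners from crop
for p in [(365+150/5,200+105/5),(365+525/5,200+55/5),(365+550/5,200+190/5),(365+180/5,200+248/5)]:print(p,onz(c,*p,.088).round(4))
E
```

```text
cap px 251.5 227.0 12.175895690917969 [240 215  24  24 392] world [0.5721 0.1878 0.126 ]
marks [0.58448364 0.23655209 0.0755    ] [0.56081429 0.14032458 0.0755    ] [0.57264896 0.18843833 0.0755    ] 76.18112665599278
blue [417.30434783 228.34782609] [413 225  10   8  69] ((417.5, 228.5), (7.0, 9.0), 90.0) [ 0.5604 -0.214   0.173 ]
green [442.69565217 224.42028986] [438 221  11   8  69] ((442.7353515625, 224.4412078857422), (7.033533096313477, 9.943960189819336), 75.96376037597656) [ 0.5698 -0.2758  0.173 ]
[[233 224   6   3  11]
 [269 233   6   3  13]] [[235.72727273 224.81818182]
 [271.61538462 233.76923077]]
(395.0, 221.0) [ 0.5919 -0.1719  0.088 ]
(470.0, 211.0) [ 0.6176 -0.3674  0.088 ]
(475.0, 238.0) [ 0.5474 -0.3776  0.088 ]
(401.0, 249.6) [ 0.5187 -0.1856  0.088 ]
```

```bash
cat > go.py <<'E'
import sys
from h import *
s=sensors.observe();R=Ro.from_euler('xyz',s['tool_rot']).as_matrix()
psi=np.degrees(np.arctan2(R[1,0],R[0,0]))
print('t',round(s['time'],2),'pos',s['tool_pos'].round(4),'psi',psi.round(2),'tilt',np.degrees(np.arccos(-R[2,1])).round(3),'F',s['contact_force'].round(2),'T',s['torque'].round(3),'open',round(s['opening'],4))
if len(sys.argv)>4:
    t=np.array(list(map(float,sys.argv[1:4])));print('shift',(R.T@(t-s['tool_pos'])).round(4),'twist',round(psi-float(sys.argv[4]),2))
E
python3 go.py .572 .188 .23 -80
```

```text
t 0.35 pos [0.2139 0.4794 0.2305] psi -24.05 tilt 0.017 F [ 0.16 -0.93 -0.3 ] T [-0.045 -0.053 -0.051] open 0.0919
shift [ 0.4457  0.0005 -0.1201] twist 55.95
```

Call:
send_rows:
  motion:
    - [[0.446,0,-0.12,56],[0.446,0,-0.12,56],[0.446,0,-0.12,56],[0.446,0,-0.12,56],[0.446,0,-0.12,56],[0.446,0,-0.12,56],[0.446,0,-0.12,56],[0.446,0,-0.12,56]]
  gripper: 1

```text
time: 1.15
tool_pos: [0.5257, 0.2254, 0.2306]
tool_rot: [-1.571, -0.0, -1.4]
contact_force: [-0.1, 1.6, 1.0]
opening: 0.0919
```

```bash
python3 go.py .572 .188 .23 -80
```

```text
t 1.15 pos [0.5257 0.2254 0.2306] psi -80.19 tilt 0.004 F [-0.08  1.63  1.01] T [-0.074  0.013 -0.028] open 0.0919
shift [0.0448 0.0006 0.0393] twist -0.19
```

Call:
send_rows:
  motion:
    - [[0.045,0,0.039,0],[0.045,0,0.039,0],[0.045,0,0.039,0]]

```text
time: 1.45
tool_pos: [0.5727, 0.1862, 0.2298]
tool_rot: [-1.572, -0.0, -1.403]
contact_force: [-0.8, -0.8, 0.3]
opening: 0.092
```

```bash
python3 go.py .572 .188 .23 -80
python3 - <<'E'
from h import *
c=cam('wrist');save(c,'w1.png');print(proj(c,[.572,.188,.126]))
E
```

```text
t 1.45 pos [0.5727 0.1862 0.2298] psi -80.38 tilt 0.048 F [-0.81 -0.82  0.31] T [-0.09   0.08  -0.035] open 0.092
shift [-0.0019 -0.0002 -0.0004] twist -0.38
[323.16346377 237.02633542]
```

View pics/w1.png

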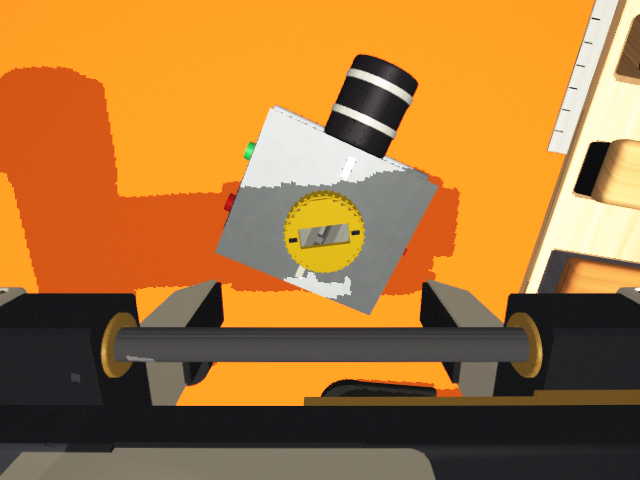

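Wrist view: cap at about (325,231), window tilted slightly, white slot marks at (348,168) and (301,272).

```bash
cat > cap.py <<'E'
from h import *
import sys
c=cam('wrist');save(c,sys.argv[1]);hsv=cv2.cvtColor(c['frame'],cv2.COLOR_RGB2HSV)
y=cv2.inRange(hsv,(20,140,60),(32,255,255));y[:140]=0;y[285:]=0;y[:,:200]=0;y[:,440:]=0
ct=max(cv2.findContours(y,0,1)[0],key=cv2.contourArea)
(u,v),r=cv2.minEnclosingCircle(ct);print('cap',u,v,r,onz(c,u,v,.126).round(4))
P=np.array([onz(c,*p[0].astype(float),.126)[:2] for p in ct]);print('fit world circle (top+side)',[np.round(x*1000,1) for x in cv2.minEnclosingCircle((P*1000).astype(np.float32)/1000)])
d=np.zeros_like(y);cv2.circle(d,(int(u),int(v)),int(r*.8),255,-1)
w=cv2.bitwise_and(cv2.bitwise_not(y),d)
ct=cv2.findContours(w,0,1)[0];ct=max(ct,key=cv2.contourArea)
W=np.array([onz(c,*p[0].astype(float),.126)[:2]*1000 for p in ct]).astype(np.float32)
(q,sz,a)=cv2.minAreaRect(W);b=cv2.boxPoints((q,sz,a));e=[b[1]-b[0],b[2]-b[1]];e=max(e,key=np.linalg.norm)
print('window',q,sz,'dir deg',np.degrees(np.arctan2(e[1],e[0])))
g=((hsv[:,:,1]<30)&(hsv[:,:,2]>225)).astype(np.uint8);g[:150]=0;g[290:]=0;g[:,:270]=0;g[:,380:]=0
n,l,s,ce=cv2.connectedComponentsWithStats(g)
for i in range(1,n):
    if s[i,4]>30: print('mark',s[i],ce[i].round(1),onz(c,*ce[i],.075).round(4))
E
python3 cap.py w2.png
python3 - <<'E'
from h import *
i=cv2.imread('pics/w2.png');cv2.imwrite('pics/w2c.png',cv2.resize(i[90:320,200:450],None,fx=2.5,fy=2.5,interpolation=2))
E
```

```text
cap 325.0647277832031 233.1576690673828 41.654232025146484 [0.5716 0.1924 0.126 ]
fit world circle (top+side) [array([0.6, 0.2, 0.6, ..., 0.2, 0.6, 0.2], shape=(2000,)), np.float64(30.8)]
window (572.1481323242188, 189.73777770996094) (35.25480270385742, 13.083637237548828) dir deg 16.81926
mark [ 270  150  110   38 3486] [320.  166.6] [0.5606 0.2333 0.075 ]
mark [285 268  59  22 507] [311.5 282.3] [0.5703 0.1321 0.075 ]
```

View pics/w2c.png

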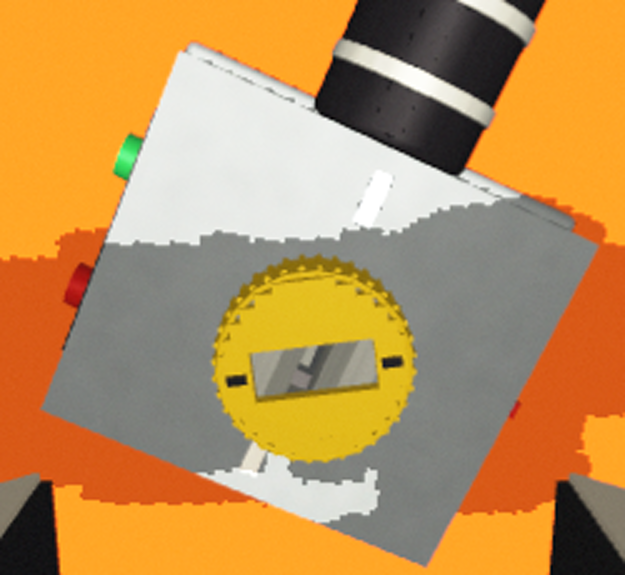

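```bash
python3 - <<'E'
from h import *
c=cam('wrist')
X=[onz(c,200+a/2.5,90+b/2.5,.075)[:2] for a,b in [(42,408),(428,567),(598,243),(180,50)]]
for i in range(4):
    e=X[(i+1)%4]-X[i];print(X[i].round(4),np.linalg.norm(e).round(4),np.degrees(np.arctan2(e[1],e[0])).round(2))
print(np.mean(X,0))
for a,b in [(380,173),(366,226)]: print(onz(c,200+a/2.5,90+b/2.5,.075))
a,b=[onz(c,200+a/2.5,90+b/2.5,.075)[:2] for a,b in [(373,200),(253,459)]];print(a,b,np.degrees(np.arctan2(*(a-b)[::-1])))
E
python3 go.py .572 .189 .119 -80
```

```text
[0.484  0.1456] 0.1499 -14.29
[0.6293 0.1086] 0.1297 76.3
[0.66   0.2346] 0.149 165.92
[0.5155 0.2709] 0.1292 -104.09
[0.57221094 0.18989228]
[0.58450274 0.24448188 0.075     ]
[0.58327592 0.22689464 0.075     ]
[0.58392493 0.23559748] [0.55946304 0.13941932] 75.72999812024426
t 1.6 pos [0.5706 0.1889 0.2306] psi -80.12 tilt 0.051 F [-0.36  0.36  0.27] T [-0.091  0.039 -0.029] open 0.0919
shift [0.0002 0.1116 0.0015] twist -0.12
```

Call:
send_rows:
  motion:
    - [[0,0.05,0.0015,0],[0,0.1,0.0015,0],[0,0.11,0.0015,0],[0,0.111,0.0015,0],[0,0.111,0.0015,0]]

```text
time: 2.1
tool_pos: [0.573, 0.1902, 0.122]
tool_rot: [-1.568, 0.001, -1.397]
contact_force: [-0.2, 0.4, -0.5]
opening: 0.0918
```

```bash
python3 go.py .572 .189 .119 -80
```

```text
t 2.1 pos [0.573  0.1902 0.122 ] psi -80.06 tilt 0.161 F [-0.15  0.42 -0.52] T [-0.06   0.007 -0.093] open 0.0918
shift [ 0.001   0.003  -0.0012] twist -0.06
```

Call:
send_rows:
  motion:
    - [[0.001,0.002,-0.001,0],[0.001,0.002,-0.001,0],[0.001,0.002,-0.001,0],[0.001,0.002,-0.001,0],[0.001,0.002,-0.001,0],[0.001,0.002,-0.001,0]]
  gripper: 0.4
  grip_force: 25

```text
time: 2.7
tool_pos: [0.5738, 0.1892, 0.1206]
tool_rot: [-1.564, 0.001, -1.398]
contact_force: [4.9, 1.2, 0.4]
opening: 0.0571
```

```bash
python3 go.py .572 .189 .119 -80
```

```text
t 2.7 pos [0.5738 0.1892 0.1206] psi -80.09 tilt 0.393 F [4.92 1.24 0.41] T [ 0.045 -0.651 -0.084] open 0.0571
shift [-0.0001  0.0016 -0.0018] twist -0.09
```

Call:
send_rows:
  motion:
    - [[0,0,0,-8],[0,0,0,-16],[0,0,0,-24],[0,0,0,-32],[0,0,0,-40],[0,0,0,-48],[0,0,0,-54],[0,0,0,-58]]

```text
time: 3.5
tool_pos: [0.5741, 0.1894, 0.1206]
tool_rot: [-1.566, -0.006, -0.382]
contact_force: [2.3, 1.2, -0.3]
opening: 0.0573
```

```bash
python3 go.py .572 .189 .119 -20
```

```text
t 3.5 pos [0.5741 0.1894 0.1206] psi -21.88 tilt 0.426 F [ 2.3   1.2  -0.27] T [ 0.1   -0.155 -0.172] open 0.0573
shift [-0.0018  0.0016 -0.0011] twist -1.88
```

Call:
send_rows:
  motion:
    - [[0,0,0,-3],[0,0,0,-5],[0,0,0,-7],[0,0,0,-7],[0,0,0,-7]]

```text
time: 4.0
tool_pos: [0.5741, 0.1895, 0.1206]
tool_rot: [-1.566, -0.006, -0.262]
contact_force: [0.5, 0.7, 0.5]
opening: 0.0572
```

```bash
python3 go.py .572 .189 .119 -20
```

```text
t 4.0 pos [0.5741 0.1895 0.1206] psi -14.99 tilt 0.431 F [0.53 0.68 0.51] T [ 0.166 -0.068 -0.773] open 0.0572
shift [-0.0019  0.0016 -0.001 ] twist 5.01
```

Moment about z jumped to −0.77 N m, so the cap is at the stop. I release and check.

Call:
send_rows:
  motion:
    - [[0,0,0,0],[0,0,0,0],[0,0,0,0],[0,0,0,0],[0,-0.05,0,0],[0,-0.1,0,0],[0,-0.12,0,0],[0,-0.12,0,0]]
  gripper: 1

```text
time: 4.8
tool_pos: [0.5749, 0.1895, 0.2448]
tool_rot: [-1.563, -0.013, -0.261]
contact_force: [0.4, -0.5, -0.6]
opening: 0.0917
```

```bash
python3 go.py; python3 cap.py w3.png
```

```text
t 4.8 pos [0.5749 0.1895 0.2448] psi -14.97 tilt 0.877 F [ 0.38 -0.46 -0.63] T [ 0.059 -0.018 -0.029] open 0.0917
cap 319.5472412109375 226.69287109375 39.696746826171875 [0.5686 0.1895 0.126 ]
fit world circle (top+side) [array([0.6, 0.2, 0.6, ..., 0.2, 0.6, 0.2], shape=(2000,)), np.float64(31.0)]
window (571.2072143554688, 189.2042999267578) (34.86518096923828, 12.516279220581055) dir deg 74.956116
mark [ 330  150   50   73 1788] [361.6 178.8] [0.5501 0.2321 0.075 ]
mark [274 166  39  41 625] [292.4 185.4] [0.5402 0.1731 0.075 ]
mark [270 213   7   9  51] [272.6 216.6] [0.5622 0.1484 0.075 ]
```

View pics/w3.png

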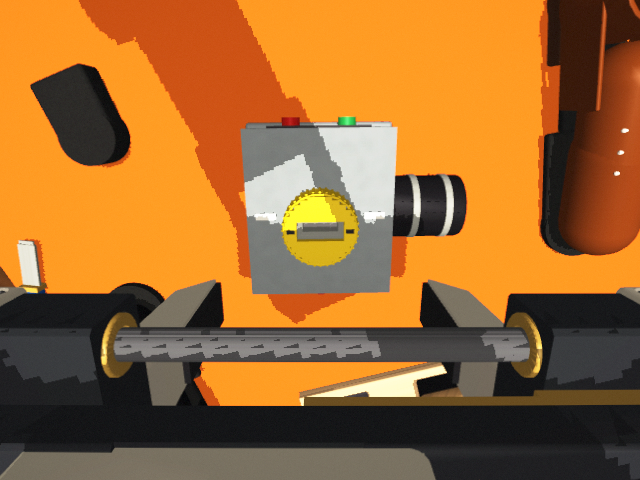

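Cap marks and window now line up with the housing marks: cap at (320,228), window direction about 75° against slot axis about 76°. On to the knife.

```bash
python3 go.py .56 -.214 .265 -82
```

```text
t 4.85 pos [0.5737 0.1892 0.242 ] psi -14.98 tilt 0.607 F [-0.73  0.13 -0.94] T [ 0.041  0.018 -0.028] open 0.0916
shift [ 0.0911 -0.0245 -0.393 ] twist 67.02
```

Call:
send_rows:
  motion:
    - [[0.091,-0.025,-0.393,67],[0.091,-0.025,-0.393,67],[0.091,-0.025,-0.393,67],[0.091,-0.025,-0.393,67],[0.091,-0.025,-0.393,67],[0.091,-0.025,-0.393,67],[0.091,-0.025,-0.393,67],[0.091,-0.025,-0.393,67]]

```text
time: 5.65
tool_pos: [0.5589, -0.2115, 0.2631]
tool_rot: [-1.563, 0.004, -1.437]
contact_force: [1.2, 0.3, -0.0]
opening: 0.0917
```

```bash
python3 go.py .56 -.214 .265 -82
```

```text
t 5.65 pos [ 0.5589 -0.2115  0.2631] psi -82.31 tilt 0.487 F [ 1.16  0.32 -0.04] T [-0.07   0.052 -0.041] open 0.0917
shift [ 0.0026 -0.0019  0.0008] twist -0.31
```

Call:
send_rows:
  motion:
    - [[0.002,-0.002,0.001,0],[0.002,-0.002,0.001,0]]

```text
time: 5.85
tool_pos: [0.5593, -0.2143, 0.2628]
tool_rot: [-1.566, 0.007, -1.438]
contact_force: [-0.0, 1.2, -0.0]
opening: 0.0916
```

```bash
python3 go.py .56 -.214 .265 -82
python3 - <<'E'
from h import *
c=cam('wrist');save(c,'w4.png');print(proj(c,[.5604,-.214,.173]))
E
```

```text
t 5.85 pos [ 0.5593 -0.2143  0.2628] psi -82.41 tilt 0.459 F [-0.02  1.19 -0.04] T [-0.05   0.063  0.008] open 0.0916
shift [-0.0002 -0.0021  0.0008] twist -0.41
[324.88773588 245.86750598]
```

View pics/w4.png

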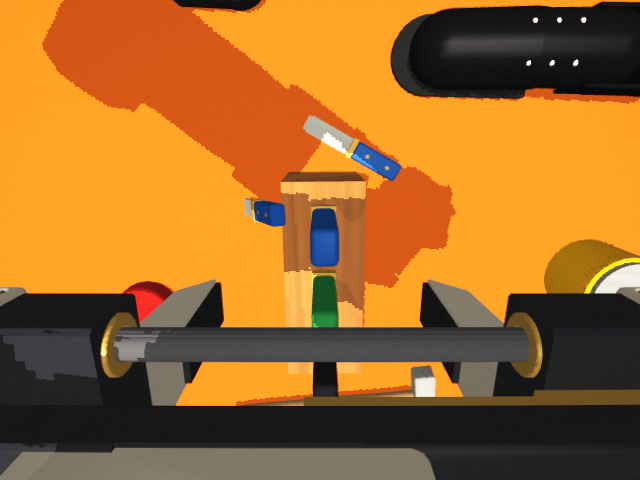

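Run:
```python
from h import *
c=cam('scene');f=c['frame'][:,:,::-1];cv2.imwrite('pics/s2.png',cv2.resize(f[150:300,120:340],None,fx=3.5,fy=3.5,interpolation=2))
c=cam('top');f=c['frame'][:,:,::-1];cv2.imwrite('pics/t2.png',cv2.resize(f[180:300,350:500],None,fx=5,fy=5,interpolation=2))
```

```text
(no output)
```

View pics/s2.png

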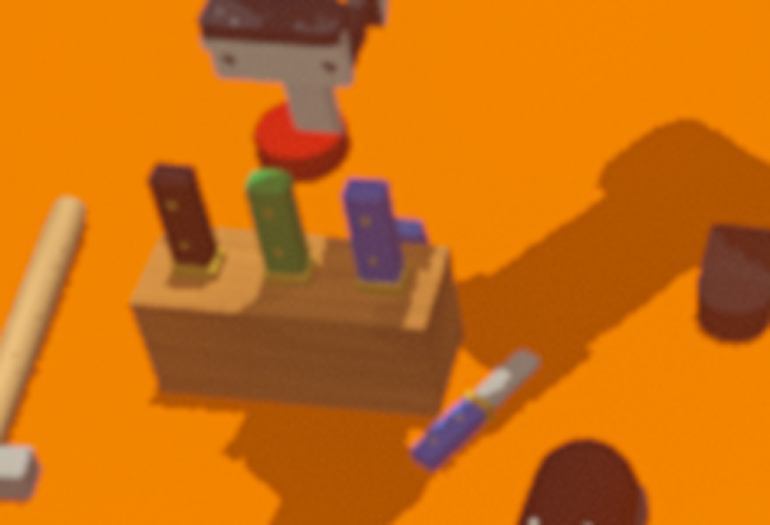

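View pics/t2.png

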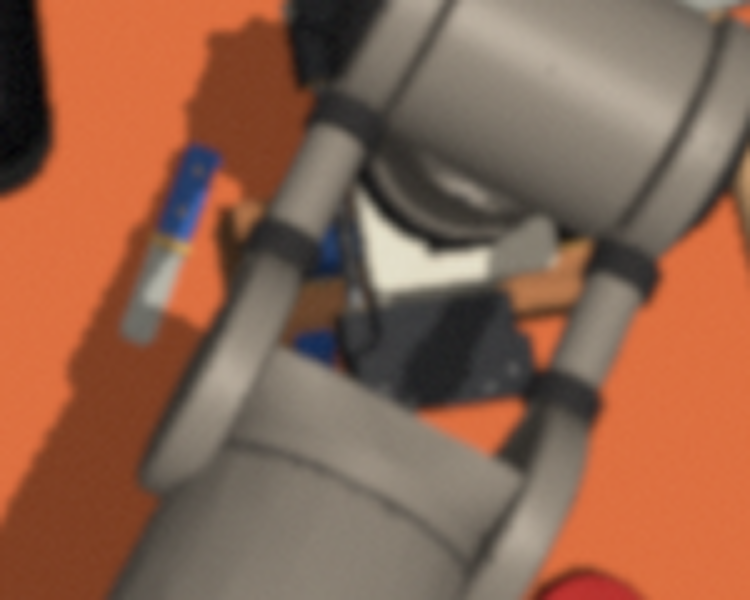

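The two small free-standing knives have toppled since the first pictures: one now lies at top-view about (384,228), the other lies behind the block. My gripper never came near them, and neither is in the job. The blue target still stands at wrist (324,238).

Run:
```python
from h import *
i=cv2.imread('pics/w4.png');cv2.imwrite('pics/w4c.png',cv2.resize(i[160:300,230:420],None,fx=4,fy=4,interpolation=2))
```

```text
(no output)
```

View pics/w4c.png

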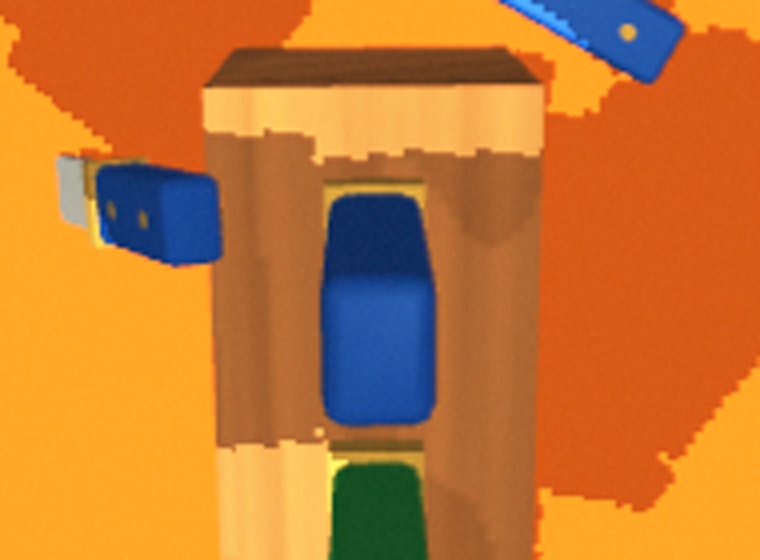

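```bash
python3 go.py
python3 - <<'E'
from h import *
c=cam('wrist')
for p in [(310.5,240),(339,240),(324.8,229),(324.8,266.2),(324.8,247.6)]: print(onz(c,*p,.173).round(4))
a=onz(c,230+203/4,160+90/4,.088);b=onz(c,230+219/4,300,.088);print(np.degrees(np.arctan2(*(a-b)[1::-1])))
a=onz(c,230+545/4,160+90/4,.088);b=onz(c,230+537/4,300,.088);print(np.degrees(np.arctan2(*(a-b)[1::-1])))
E
python3 go.py .5603 -.214 .156 -81.8
```

```text
t 6.0 pos [ 0.56   -0.2117  0.2642] psi -82.16 tilt 0.473 F [0.48 1.61 0.02] T [-0.064  0.067  0.008] open 0.0915
[ 0.5511 -0.209   0.173 ]
[ 0.5704 -0.2064  0.173 ]
[ 0.5597 -0.2     0.173 ]
[ 0.5634 -0.2265  0.173 ]
[ 0.5615 -0.2131  0.173 ]
98.12057659401172
98.79599545746888
t 6.05 pos [ 0.5602 -0.2116  0.2646] psi -82.15 tilt 0.479 F [ 1.52 -0.08 -0.21] T [-0.087  0.034  0.011] open 0.0917
shift [ 0.0029  0.1086 -0.0009] twist -0.35
```

Call:
send_rows:
  motion:
    - [[0.002,0,0.001,-0.6],[0.002,0.03,0.001,-0.6],[0.002,0.06,0.001,-0.6],[0.002,0.09,0.001,-0.6],[0.002,0.108,0.001,-0.6],[0.002,0.108,0.001,-0.6],[0.002,0.108,0.001,-0.6]]
  gripper: 0.6

```text
time: 6.75
tool_pos: [0.5626, -0.2122, 0.1572]
tool_rot: [-1.564, 0.005, -1.422]
contact_force: [0.6, -0.4, 1.2]
opening: 0.0553
```

```bash
python3 go.py .561 -.2135 .156 -81.6
```

```text
t 6.75 pos [ 0.5626 -0.2122  0.1572] psi -81.46 tilt 0.49 F [ 0.65 -0.4   1.23] T [-0.065  0.096 -0.037] open 0.0553
shift [ 0.001   0.0012 -0.0018] twist 0.14
```

Call:
send_rows:
  motion:
    - [[0.001,0,-0.001,0],[0.001,0,-0.001,0],[0.001,0,-0.001,0],[0.001,0,-0.001,0],[0.001,0,-0.001,0],[0.001,0,-0.001,0]]
  gripper: 0.05
  grip_force: 35

```text
time: 7.35
tool_pos: [0.5617, -0.2135, 0.1574]
tool_rot: [-1.564, 0.005, -1.422]
contact_force: [-0.1, -0.1, 2.3]
opening: 0.0198
```

```bash
python3 go.py .561 -.2135 .156 -81.6
```

```text
t 7.35 pos [ 0.5617 -0.2135  0.1574] psi -81.46 tilt 0.49 F [-0.11 -0.05  2.33] T [-0.097  0.154 -0.014] open 0.0198
shift [-0.0001  0.0014 -0.0008] twist 0.14
```

Call:
send_rows:
  motion:
    - [[0,-0.01,0,0],[0,-0.03,0,0],[0,-0.05,0,0],[0,-0.07,0,0],[0,-0.09,0,0],[0,-0.115,0,0],[0,-0.14,0,0],[0,-0.145,0,0]]

```text
time: 8.15
tool_pos: [0.5617, -0.2147, 0.3061]
tool_rot: [-1.559, 0.001, -1.422]
contact_force: [-0.0, -0.2, -0.9]
opening: 0.0196
```

```bash
python3 go.py .5717 .1893 .302 -104
python3 - <<'E'
from h import *
c=cam('wrist');save(c,'w5.png')
c=cam('scene');save(c,'s5.png')
E
```

```text
t 8.15 pos [ 0.5617 -0.2147  0.3061] psi -81.46 tilt 0.694 F [-0.02 -0.21 -0.94] T [-0.133  0.041 -0.045] open 0.0196
shift [-0.3981  0.0054  0.0699] twist 22.54
```

View pics/w5.png

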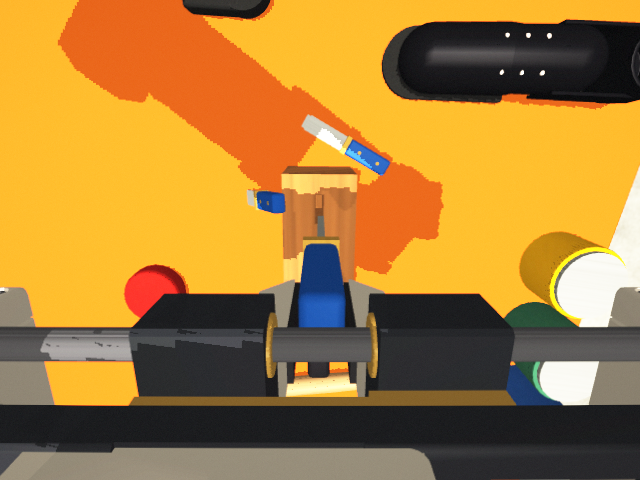

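View pics/s5.png

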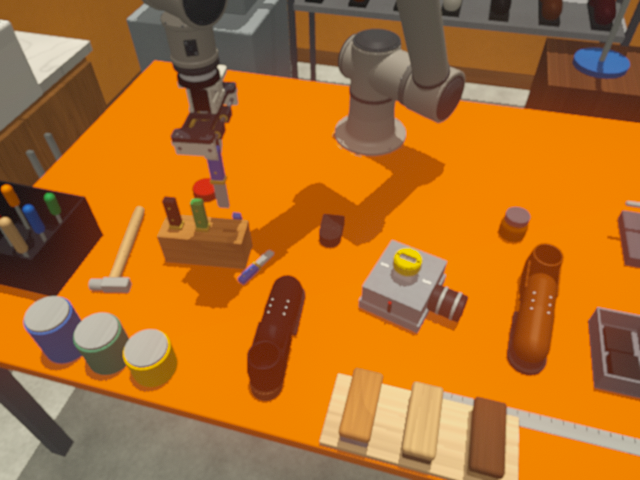

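The knife is up in the gripper (wrist: handle (322,290), collar (322,240), blade (321,222)). Carry it to above the slot.

Call:
send_rows:
  motion:
    - [[-0.04,0,0.007,3],[-0.09,0,0.016,6],[-0.14,0,0.025,9],[-0.19,0,0.034,12],[-0.24,0,0.042,15],[-0.29,0,0.051,18],[-0.335,0,0.059,20],[-0.37,0,0.065,22.5]]

```text
time: 9.05
tool_pos: [0.5692, 0.1642, 0.303]
tool_rot: [-1.567, 0.006, -1.814]
contact_force: [0.3, -0.9, -0.4]
opening: 0.0201
```

```bash
python3 go.py .5717 .1893 .31 -104
```

```text
t 9.05 pos [0.5692 0.1642 0.303 ] psi -103.95 tilt 0.395 F [ 0.29 -0.89 -0.45] T [-0.129  0.092 -0.033] open 0.0201
shift [-0.025  -0.0068 -0.0036] twist 0.05
```

Call:
send_rows:
  motion:
    - [[-0.025,0,-0.0035,0],[-0.025,0,-0.0035,0],[-0.025,0,-0.0035,0],[-0.025,0,-0.0035,0]]

```text
time: 9.45
tool_pos: [0.5717, 0.1883, 0.3023]
tool_rot: [-1.569, 0.005, -1.815]
contact_force: [0.3, -1.2, 0.2]
opening: 0.0197
```

```bash
for i in 1 2 3; do python3 go.py .5717 .1893 .31 -104; done
python3 - <<'E'
from h import *
c=cam('wrist');save(c,'w6.png');f=c['frame'][:,:,::-1]
cv2.imwrite('pics/w6c.png',cv2.resize(f[100:300,240:420],None,fx=3,fy=3,interpolation=2))
print(proj(c,[.5717,.1893,.126]))
c=cam('scene');f=c['frame'][:,:,::-1];save(c,'s6.png');cv2.imwrite('pics/s6c.png',cv2.resize(f[140:340,330:500],None,fx=3,fy=3,interpolation=2))
E
```

```text
t 9.45 pos [0.5717 0.1883 0.3023] psi -104.0 tilt 0.302 F [ 0.34 -1.23  0.21] T [-0.137  0.106  0.042] open 0.0197
shift [-0.001  -0.0077 -0.0002] twist -0.0
t 9.45 pos [0.5717 0.1883 0.3023] psi -104.0 tilt 0.302 F [ 0.34 -1.23  0.21] T [-0.137  0.106  0.042] open 0.0197
shift [-0.001  -0.0077 -0.0002] twist -0.0
t 9.45 pos [0.5717 0.1883 0.3023] psi -104.0 tilt 0.302 F [ 0.34 -1.23  0.21] T [-0.137  0.106  0.042] open 0.0197
shift [-0.001  -0.0077 -0.0002] twist -0.0
[322.16051594 216.22665789]
```

View pics/w6c.png

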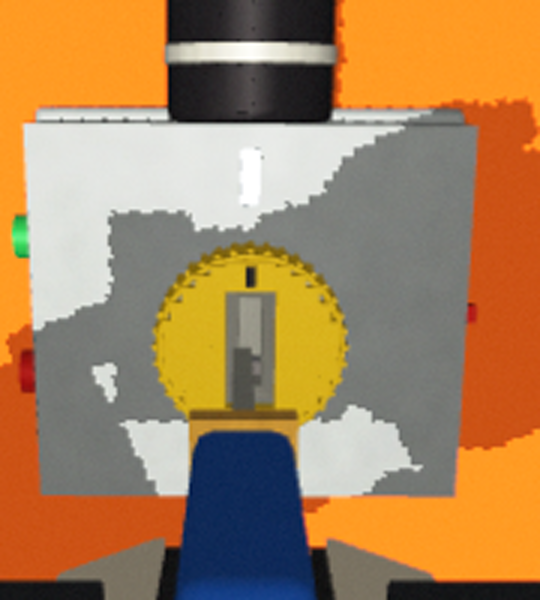

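View pics/s6c.png

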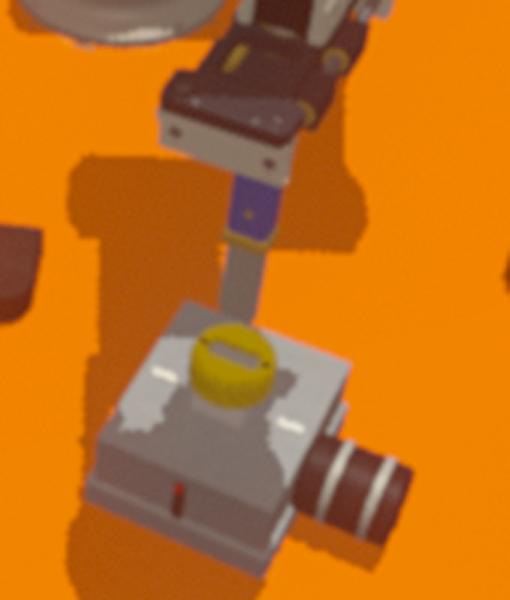

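Run:
```python
from h import *
c=cam('wrist');s=sensors.observe();p=s['tool_pos'];R=Ro.from_euler('xyz',s['tool_rot']).as_matrix();print(p)
a=np.radians(-14);xs=np.array([np.cos(a),np.sin(a),0]);ys=np.array([-xs[1],xs[0],0])
f=c['frame'][:,:,::-1]
cv2.imwrite('pics/w7c.png',cv2.resize(f[180:245,290:350],None,fx=9,fy=9,interpolation=0))
# knife axis: grip centre is approx 0.0155+... below TCP along tool y: TCP was 0.1573 when centre at 0.1345
for h,w,l,n in [(.0228+.1215,.0015,.011,'tip'),(.0228+.1155,.0025,.013,'blade low'),(.0228+.0465,.0025,.013,'blade top'),(.0228+.0465,.011,.015,'collar bot')]:
    for sx in (-1,1):
        P=p+R[:,1]*h+R[:,2]*w*sx-R[:,0]*l
        print(n,sx,P.round(4),proj(c,P).round(1))
S=np.array([.5717,.1893,0])
for z,w,l in [(.126,.0075,.018),(.114,.0035,.014)]:
    for sx in (-1,1):
        for sy in (1,-1): print('slot',z,proj(c,S+[0,0,z]+xs*w*sx+ys*l*sy).round(1))
```

```text
[0.57196559 0.18814357 0.30311306]
tip -1 [0.5738 0.1999 0.1589] [321.2 211.7]
tip 1 [0.5768 0.1991 0.1589] [324.9 211.8]
blade low -1 [0.5733 0.202  0.1649] [319.9 210.9]
blade low 1 [0.5782 0.2008 0.1649] [326.2 210.9]
blade top -1 [0.573  0.2017 0.2339] [319.5 234. ]
blade top 1 [0.5779 0.2005 0.2339] [327.6 234. ]
collar bot -1 [0.5653 0.2057 0.2339] [305.7 230.9]
collar bot 1 [0.5866 0.2004 0.2339] [341.4 230.9]
slot 0.126 [313.2 196.3]
slot 0.126 [313.5 235.2]
slot 0.126 [330.1 196.3]
slot 0.126 [329.8 235.2]
slot 0.114 [317.8 198.4]
slot 0.114 [317.9 227.8]
slot 0.114 [325.4 198.4]
slot 0.114 [325.3 227.8]
```

View pics/w7c.png

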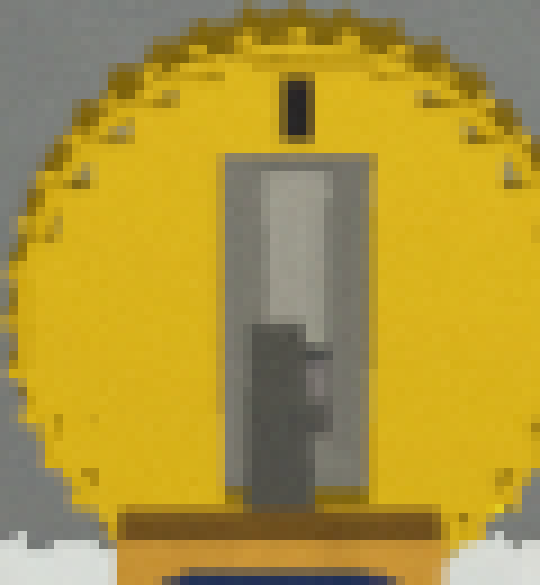

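```bash
cat > rel.py <<'E'
from h import *
def rel(c,p,R,tip,col,slots,h0=.0228):
    a=np.radians(-14);xs=np.array([np.cos(a),np.sin(a),0]);ys=np.array([-xs[1],xs[0],0])
    zl=p[2]-h0-.1155; zc=p[2]-h0-.0465
    A=onz(c,*tip,zl)-ys*.013;B=onz(c,*col,zc)-ys*.015
    print('blade low axis',A.round(4),'collar axis',B.round(4),'TCP',p.round(4))
    S=np.mean([onz(c,*q,z)-ys*off for q,z,off in slots],0)
    print('slot',[(onz(c,*q,z)-ys*off).round(4) for q,z,off in slots])
    for n,P in (('low',A),('col',B)):
        d=S-P; print(n,'need world',d.round(4)[:2],'slot x,y',(d@xs).round(4),(d@ys).round(4),'tool x,z',(d@R[:,0]).round(4),(d@R[:,2]).round(4))
E
python3 - <<'E'
from rel import *
c=cam('wrist');s=sensors.observe();R=Ro.from_euler('xyz',s['tool_rot']).as_matrix()
rel(c,s['tool_pos'],R,(320.7,215.8),(290+279/9,236.7),[((323,198.9),.114,.014),((323,197.2),.126,.018),((323,235.2),.126,-.018)])
E
```

```text
blade low axis [0.5699 0.1854 0.1649] collar axis [0.5699 0.1853 0.2339] TCP [0.572  0.1883 0.3032]
slot [array([0.5729, 0.1886, 0.114 ]), array([0.5728, 0.1883, 0.126 ]), array([0.573 , 0.1891, 0.126 ])]
low need world [0.003  0.0032] slot x,y 0.0022 0.0039 tool x,z -0.0036 0.002
col need world [0.003  0.0034] slot x,y 0.0021 0.004 tool x,z -0.0033 0.0017
```

Wrist crop: blade lower end centre at (320.7,215.8), slot centre at column 323 with its far end at row 199. So I correct by −4 mm in tool x and +2 mm in tool z, and lower 20 mm.

Call:
send_rows:
  motion:
    - [[-0.004,0,0.002,0],[-0.004,0.01,0.002,0],[-0.004,0.02,0.002,0],[-0.004,0.02,0.002,0],[-0.004,0.02,0.002,0]]

```text
time: 10.15
tool_pos: [0.5747, 0.1917, 0.2826]
tool_rot: [-1.569, 0.005, -1.816]
contact_force: [-0.4, -0.6, -1.9]
opening: 0.0199
```

```bash
python3 go.py;python3 - <<'E'
from h import *
c=cam('wrist');save(c,'w8.png');f=c['frame'][:,:,::-1]
cv2.imwrite('pics/w8c.png',cv2.resize(f[180:245,290:350],None,fx=9,fy=9,interpolation=0))
E
```

```text
t 10.15 pos [0.5747 0.1917 0.2826] psi -104.04 tilt 0.333 F [-0.38 -0.62 -1.91] T [-0.083  0.041  0.004] open 0.0199
```

View pics/w8c.png

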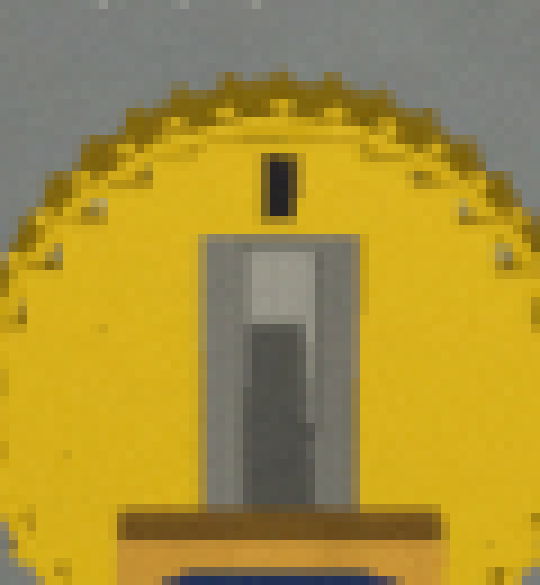

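Run:
```python
from rel import *
c=cam('wrist');s=sensors.observe();R=Ro.from_euler('xyz',s['tool_rot']).as_matrix()
rel(c,s['tool_pos'],R,(320.6,215.8),(290+279/9,236.7),[((321.1,208),.114,.014),((321,206.2),.126,.018)])
```

```text
blade low axis [0.5728 0.1892 0.1452] collar axis [0.5729 0.189  0.2142] TCP [0.5751 0.1918 0.2835]
slot [array([0.5731, 0.1882, 0.114 ]), array([0.5729, 0.1882, 0.126 ])]
low need world [ 0.0002 -0.0009] slot x,y 0.0004 -0.0009 tool x,z 0.001 0.0003
col need world [ 0.0001 -0.0008] slot x,y 0.0002 -0.0007 tool x,z 0.0013 -0.0001
```

Call:
send_rows:
  motion:
    - [[0.001,0.008,0.0003,0],[0.001,0.016,0.0003,0],[0.001,0.022,0.0003,0],[0.001,0.028,0.0003,0],[0.001,0.034,0.0003,0],[0.001,0.04,0.0003,0],[0.001,0.04,0.0003,0]]

```text
time: 10.95
tool_pos: [0.5749, 0.1909, 0.2423]
tool_rot: [-1.569, 0.005, -1.816]
contact_force: [-0.5, -0.0, -1.5]
opening: 0.0198
```

```bash
python3 go.py;python3 - <<'E'
from h import *
c=cam('wrist');save(c,'w9.png');f=c['frame'][:,:,::-1]
cv2.imwrite('pics/w9c.png',cv2.resize(f[190:265,280:360],None,fx=8,fy=8,interpolation=0))
E
```

```text
t 10.95 pos [0.5749 0.1909 0.2423] psi -104.04 tilt 0.326 F [-0.49 -0.01 -1.47] T [-0.074  0.049  0.001] open 0.0198
```

View pics/w9c.png

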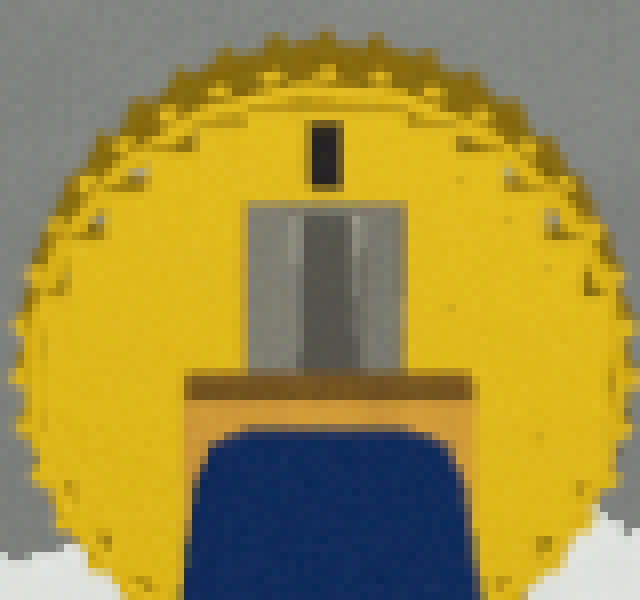

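Blade is centred in the slot with no contact force. Continue down.

Call:
send_rows:
  motion:
    - [[0,0.008,0,0],[0,0.016,0,0],[0,0.024,0,0],[0,0.032,0,0],[0,0.038,0,0],[0,0.042,0,0],[0,0.042,0,0]]

```text
time: 11.7
tool_pos: [0.5752, 0.1911, 0.2007]
tool_rot: [-1.568, 0.005, -1.816]
contact_force: [-1.2, 0.2, 1.9]
opening: 0.0196
```

```bash
python3 go.py
```

```text
t 11.7 pos [0.5752 0.1911 0.2007] psi -104.03 tilt 0.348 F [-1.17  0.19  1.86] T [-0.1    0.324  0.028] open 0.0196
```

Call:
send_rows:
  motion:
    - [[0,0.002,0,0],[0,0.004,0,0],[0,0.006,0,0],[0,0.006,0,0],[0,0.006,0,0]]

```text
time: 12.2
tool_pos: [0.5755, 0.1913, 0.1955]
tool_rot: [-1.567, 0.006, -1.816]
contact_force: [-1.8, -0.1, 6.0]
opening: 0.0195
```

```bash
python3 go.py;python3 - <<'E'
from h import *
c=cam('wrist');save(c,'w10.png')
c=cam('scene');f=c['frame'][:,:,::-1];cv2.imwrite('pics/s10c.png',cv2.resize(f[140:340,330:500],None,fx=3,fy=3,interpolation=2))
E
python3 go.py
```

```text
t 12.2 pos [0.5755 0.1913 0.1955] psi -104.03 tilt 0.403 F [-1.76 -0.05  6.02] T [-0.114  0.642 -0.054] open 0.0195
t 12.3 pos [0.5755 0.1912 0.1954] psi -104.03 tilt 0.405 F [-1.53 -1.    4.73] T [-0.109  0.662 -0.005] open 0.0197
```

View pics/w10.png

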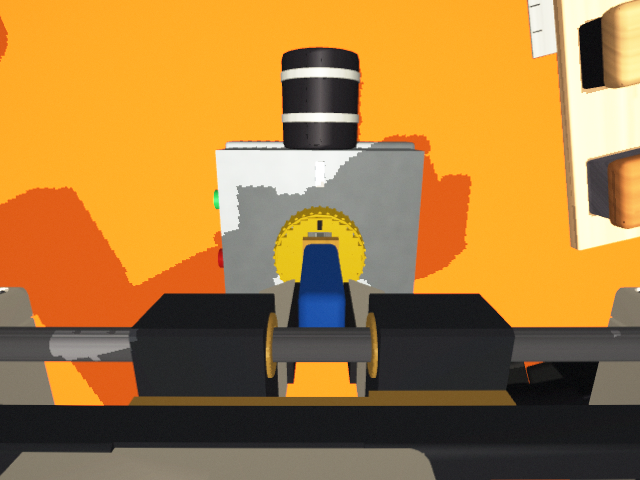

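View pics/s10c.png

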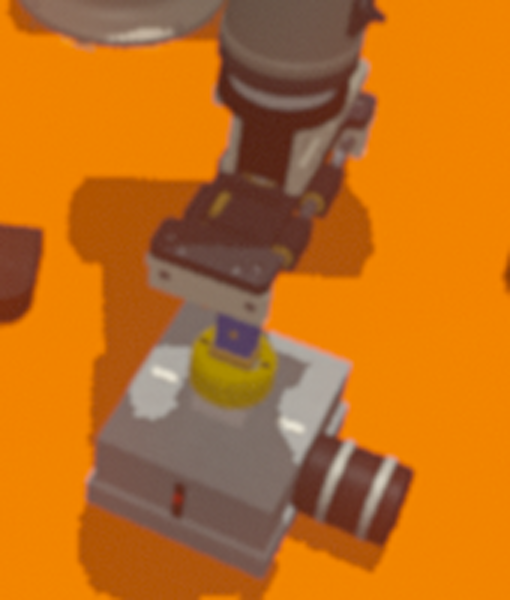

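```bash
python3 - <<'E'
from h import *
f=cv2.imread('pics/w10.png');cv2.imwrite('pics/w10c.png',cv2.resize(f[195:300,265:375],None,fx=5,fy=5,interpolation=0))
c=cam('wrist')
for z in (.126,.129,.132):
  a=np.radians(-14);xs=np.array([np.cos(a),np.sin(a),0]);ys=np.array([-xs[1],xs[0],0]);S=np.array([.573,.1885,z])
  print(z,proj(c,S+ys*.015).round(1),[proj(c,S+ys*.015+xs*.011*k).round(1) for k in(-1,1)])
E
python3 go.py
```

```text
0.126 [320.2 236.6] [array([302.5, 236.6]), array([338. , 236.6])]
0.129 [320.2 237.9] [array([302.3, 237.9]), array([338.2, 237.9])]
0.132 [320.2 239.3] [array([302.1, 239.3]), array([338.4, 239.3])]
t 12.35 pos [0.5755 0.1912 0.1954] psi -104.03 tilt 0.405 F [-2.17  0.02  4.77] T [-0.11   0.668  0.004] open 0.0198
```

View pics/w10c.png

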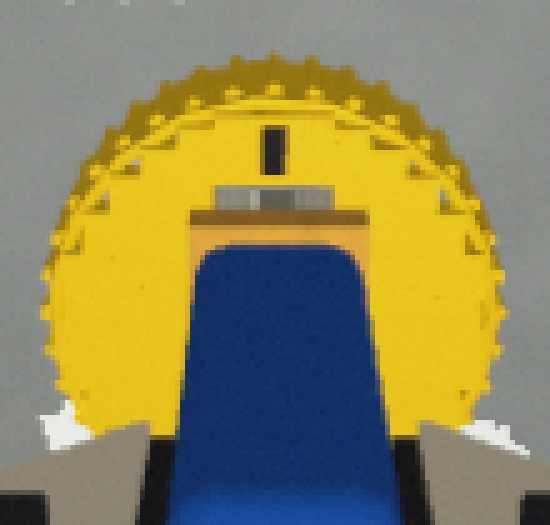

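Call:
send_rows:
  motion:
    - [[0,0.001,0,0],[0,0.0015,0,0],[0,0.0015,0,0],[0,0.0015,0,0]]

```text
time: 12.75
tool_pos: [0.5756, 0.1913, 0.1954]
tool_rot: [-1.566, 0.007, -1.816]
contact_force: [-3.4, -0.5, 9.2]
opening: 0.0197
```

```bash
python3 go.py
python3 - <<'E'
from h import *
c=cam('wrist');save(c,'w11.png');cv2.imwrite('pics/w11c.png',cv2.resize(c['frame'][195:300,265:375,::-1],None,fx=5,fy=5,interpolation=0))
c=cam('top');save(c,'t11.png')
E
python3 go.py; python3 -c "
from h import *
print(abs(sensors.observe()['qvel']).max())"
```

```text
t 12.75 pos [0.5756 0.1913 0.1954] psi -104.03 tilt 0.478 F [-3.44 -0.5   9.24] T [-0.191  1.015  0.002] open 0.0197
t 12.85 pos [0.5755 0.1913 0.1954] psi -104.03 tilt 0.475 F [-3.36 -1.5   9.02] T [-0.222  1.039 -0.018] open 0.0202
0.0021263881951324956
```

View pics/w11c.png

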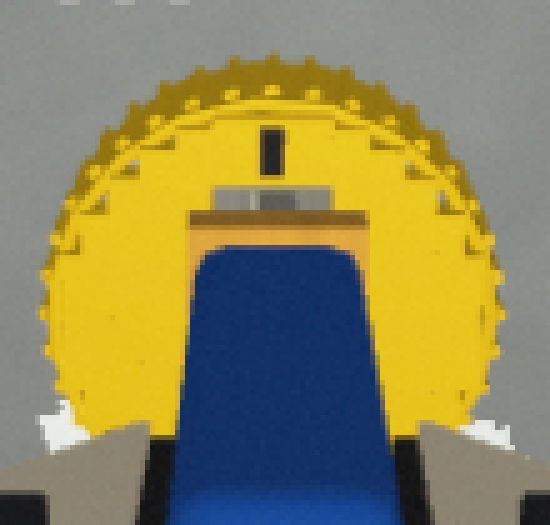

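View pics/t11.png

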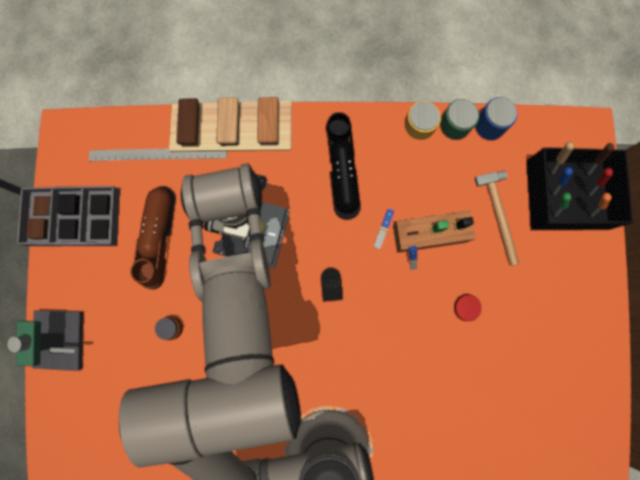

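The TCP stopped at 0.1954 m while the force rose to about 10 N, so the collar is seated on the cap. In the top view green (443,225), black (465,222) and the bystanders are where they started.

```bash
python3 -c "
from cell import hand_in
print(hand_in())"
```

```text
the job is handed in; nothing more can be done
None
```

The job is handed in at about 13 s on the robot's clock, with the blue knife held pressed down in the honer. I got no verdict back, so the results below are from my own last checks.

- **Cap:** I turned it counter-clockwise by 65° of wrist twist, until the wrist moment jumped to 0.77 N m at the stop. The picture then showed its window and marks in line with the housing marks (75° against about 76°).
- **Knife:** I took the large blue knife from the block. From the wrist picture I corrected its position over the slot by 4 mm along and 2 mm across, then lowered it without touching the sides.
- **Seating:** A last 1.5 mm push raised the force to about 10 N without the tool moving, so the collar is on the cap. That puts the tip about 74–75 mm below the slot mouth. I could not read the plate directly; from the collar's position it should be about 11 mm down.
- **Hold:** The grip was set to 35 N with 20 mm opening. The arm was still and the tool tilted about 0.5°.
- **Other things:** By eye in the last top view, the green and black knives, shoes, jar, tin, heel and hammer are where they started.

**Disagreements:**
- The knife sat about 4 mm along and 2 mm across from where the arm's reported position put it. I trusted the picture.
- The two small blue look-alike knives toppled between my first and third looks. The gripper never came near them, and they are not among the judged things.

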